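# Rack two round pen blanks behind the stop bar

## Task

Swing the sloping rack's stop bar shut across its low end, then lay the two round pen blanks crosswise on the rack: the longer one first, resting against the bar, and the shorter one resting behind it. The blanks roll away at a touch; leave the confetti jar, glitter vial and dropper bottle where they stand.

Things in the scene. Friction and masses are not known exactly. Their poses are not given: they have to be found in the camera images.
- rack: Fixed plywood rack on the table, 190 mm long, 164 mm wide, deck sloping 6 degrees. Origin on the table under mid-deck; +x level towards the low end, +y across, z up. Deck top 31 mm above the table at x = -90 mm, 21.5 mm at x = 0, 12 mm at x = +90 mm where it ends. 146 mm between the side cheeks, 14 mm high over the deck; a 17 mm lip closes the high end.
- rack_low_edge (a point): Middle of the deck's low edge (rack x = +90 mm), 12 mm above the table; open unless the bar is shut. A blank let go crosswise on the deck rolls down by itself. Against the shut bar the long blank's axis lies near rack x = 82 mm, 25 mm above the table; the short one behind it near x = 58 mm, 28 mm up.
- stop_bar (a joint): Swing angle (rad) of the aluminium stop bar about the upright pivot at rack x = 99, y = -92 mm. 0 = shut, a hard stop: it runs along rack +y across the low end, inner face at x = 94 mm. Grows clockwise from above, outwards; 0.55 to 0.95 at the start, 1.5 at most. Friction (0.06 N m) keeps it where left. Bar 10 mm thick, 12 to 32 mm above the table, 179 mm long from the pivot.
- stop_bar_knob (a point): Middle of the black round knob on the free end of the stop bar: upright, 16 mm diameter, from 36 to 66 mm above the table, this point at 51 mm, 170 mm from the pivot. It may be pinched from above or pushed.
- stop_bar_pivot (a point): Point on the stop bar's upright pivot axis, 51 mm above the table; the pivot pin's top is 40 mm above the table.
- long_blank: The longer grey resin pen blank: a plain round rod, 24 mm diameter, 130 mm long, about 75 g (50 to 105), lying loose on the table and free to roll. Origin at the middle of its axis (12 mm above the table at the start); its x axis runs along the rod.
- short_blank: The shorter grey resin pen blank: the same rod but 90 mm long, about 52 g (36 to 73), lying loose on the table and free to roll. Origin at the middle of its axis; its x axis runs along the rod.
- jar: Bystander: tall screw-lid jar of confetti standing right of the blanks, 39 mm diameter, 82 mm high, origin at the centre of its underside. Leave it alone.
- glitter_vial: Bystander: small screw-top vial standing upright behind the blanks, 27 mm diameter, 44 mm high, origin at the centre of its underside. Leave it alone.
- dropper: Bystander: slim dropper bottle with a pointed black cap standing left of the rack, 25 mm diameter, 80 mm high, origin at the centre of its underside. Leave it alone.
Mind the look-alikes: they are no part of the job. Leave any brown look-alike of the long_blank alone.

How it is judged:
On the way, in this order (a step that is already met when the one before it is completed fails the run):
1. the stop bar is shut across the low end, before any blank is on the rack (value of joint stop_bar below 0.06 rad and horizontal distance between each of long_blank, short_blank and rack above 0.15 m), for 0.2 s.
2. the long blank rests crosswise against the shut bar, with the short one not yet on the rack (value of joint stop_bar below 0.06 rad and x of long_blank in the frame of rack between 0.07 and 0.096 m and z of long_blank in the frame of rack between 0.015 and 0.034 m and y of long_blank in the frame of rack between -0.035 and 0.035 m and angle between the x axis of long_blank and the y axis of rack, either way round below 0.2 rad and linear speed of long_blank below 0.03 m/s and horizontal distance between short_blank and rack above 0.12 m), for 0.2 s.
At the end, for the whole second after the job is handed in: Stop bar shut (within 0.06 rad). Both blanks on the deck, crosswise (0.2 rad), at rest, within 35 mm of the centre line: the long one against the bar (axis at rack x 70 to 96 mm), the short one right behind it (45 to 74 mm). Jar, vial and dropper bottle moved less than 30 mm (value of joint stop_bar below 0.06 rad and x of long_blank in the frame of rack between 0.07 and 0.096 m and z of long_blank in the frame of rack between 0.015 and 0.034 m and y of long_blank in the frame of rack between -0.035 and 0.035 m and angle between the x axis of each of long_blank, short_blank and the y axis of rack, either way round below 0.2 rad and linear speed of each of long_blank, short_blank below 0.03 m/s and x of short_blank in the frame of rack between 0.045 and 0.074 m and z of short_blank in the frame of rack between 0.015 and 0.037 m and y of short_blank in the frame of rack between -0.035 and 0.035 m); the robot touches nothing.
It fails at once if the confetti jar is shoved more than 30 mm (distance of jar from where it was at the start of the episode above 0.03 m).
It fails at once if the glitter vial behind the blanks is shoved more than 30 mm (distance of glitter_vial from where it was at the start of the episode above 0.03 m).
It fails at once if the dropper bottle is shoved more than 30 mm (distance of dropper from where it was at the start of the episode above 0.03 m).
It also fails if it takes over 70 s, if anything falls off the work surface, if the arm or the gripper's body presses on something with over 40 N, if the wrist force passes 120 N, or if a joint passes its speed limit or range.

## Robot

A 7-joint arm with a two-finger parallel gripper is mounted at the origin on a cart in front of the work surface, level with it; the furniture and walls round the work are solid. World frame = base frame: x ahead of the robot, y to its left, z up, the work surface at z = 0. Lengths are in m, angles in rad, forces in N, time in s.
With the tool pointing down it reaches from about 0.4 to 0.875 m from the base axis. Payload 6.5 kg.
Tool frame: the origin (TCP) lies at the very end of the fingers, on their centre line; the grasp point (between the pads) lies 19 mm behind it; z points along the fingers, y is the line along which they close (so a half turn about z gives the same grasp; the last joint's range is limited). The gripper opens to 85 mm and grips with 20 to 120 N. Pads are 22 mm wide; open, the fingers measure 114 mm over their backs; the gripper's body (76 mm by 85 mm) begins 54 mm behind the grasp point. The pads swing forward as they close: fully open they stand 13 mm farther back than shut.
Start: joints at [1.268, 0.536, -0.004, 1.538, 0.003, 1.067, -0.071], TCP at [0.152, -0.632, 0.231] pointing down, gripper open.
Joint ranges: [-2.7, 2.7], [-0.37, 2.16], [-1.27, 1.26], [0.24, 2.4], [-1.31, 4.45], [0.19, 1.91], [-2.76, 2.76]. Speed limits (rad/s): [2.39, 2.39, 3.14, 3.14, 3.14, 3.14, 3.14].

## Interface

Orientations are given as [roll, pitch, yaw] about the fixed x, y, z axes, in that order (R = Rz(yaw) Ry(pitch) Rx(roll)).
In Python, from rig import env gives the robot as it stands. The module is installed in compiled form; this text tells all that it offers.
- The arm moves only by the tool arm_command, never from a script. Its argument "steps" is a list of rows, each a list of 7 numbers: the shift along the world's x, y, z normalised to -1 to 1, where 1 is 50 cm, then the turn, a rotation vector about the world's x, y, z normalised to -1 to 1, where 1 is 180 degrees, then the closure in counts, from 0 (fully open) to 255 (shut). A call has 1 to 12 rows; each row is the pose to reach, as a shift and turn from the pose commanded when the call began, turning the shorter way round; what a row does not reach only later rows make up. A row lasts 1/10 s, in which the tool goes at most 50 mm and 8.59 degrees, less where a joint would pass 70% of its speed; a pose out of reach is approached as far as the arm can. A call with a number of a shift or a turn outside -1 to 1 is refused whole. A call with a gripper value outside its range is refused whole. The fingers move at their own pace and stop on an object; the grip force is fixed at half the most. Time passes only in rows, so rows that repeat a pose let the fingers close. It gives the time, the measured TCP pose, the force, the opening and the grip force at its end, in the units of the state.
- env.state(): the state, without advancing time (a new reading comes with each control period).
- env.read_camera(name): name is "scene" or "top" or "wrist"; returns a dict with "color" (400x640x3 uint8, red, green, blue), "fx", "fy", "cx", "cy" (pixels), "rvec" (rotation vector, rad) and "tvec" (3), from world to camera coordinates, as OpenCV has them. Camera axes: x right, y down, z forward; pixel columns grow to the right and rows downward; lengths in m; the calibration is good to about 2 mm. A picture is of the moment at which its call begins. There is no depth.
- env.close_job(): hands the job in; it is judged then, once.
Trained networks look in a picture, given as the dict that the camera call returned (one of the last four; its "shot" number tells which), for a name from the list of things; names that differ only in an ending like _2 or _b are one class to them, and where a whole thing is asked for, a point or a joint stands for the part that bears it (a point fixed in the world has none). Each returns a list of dicts, best first, with "p" (0 to 1); they miss things now and then, are a little off and sometimes report something else, mostly with a low value. They report only what shows in the picture. A call takes as long as a camera call. They do not tell look-alikes from the thing itself.
- env.find_in(picture, label): "rect" ([left, top, right, bottom] in pixels, round what is visible of it).
The state is a dict: "time": time; "q": joint angles; "qvel": joint speeds; "joint_efforts": joint torques, N m; "eef_pos": TCP position; "tcp_rot": TCP orientation; "ft_force": force on the tool from outside, world axes, zero at the start; "ft_torque": the same for the moment, N m; "finger_gap": finger opening in m; "finger_force": force on a finger pad.
Only numpy, scipy, OpenCV 4.12 (cv2) and the standard library are available. Lean on these libraries where they do the work, as an engineer would, in place of code of your own. Each camera call takes 0.05 s, during which the arm holds its last target. There are 200 camera calls.

## Working session

There is one attempt and no reset: what is moved stays moved. The work goes in short steps, Python scripts to look and compute and a tool call to move; the robot and the scene stay as the last step left them, time stands still between calls to the robot, and variables do not carry over. Pictures are saved under pics/ and viewed, at most 12 in all, crops included, and the job is handed in when it is done.

Besides the shell and the picture viewer there is one more tool, called after "Emit:" as name(argument=value, ...) on one line, values as JSON. arm_command: Moves the arm, as the interface text tells. Its arguments: {"type":"object","properties":{"steps":{"type":"array","items":{"type":"array","items":{"type":"number"}}}},"required":["steps"]}

```bash
mkdir -p pics; cat > h.py <<'E'
import numpy as np, cv2
from rig import env
def P(c):
    R=cv2.Rodrigues(np.array(c["rvec"],float))[0]; t=np.array(c["tvec"],float).reshape(3)
    return np.array([[c["fx"],0,c["cx"]],[0,c["fy"],c["cy"]],[0,0,1.]]),R,t
def ray(c,u,v,z):
    K,R,t=P(c); d=R.T@np.linalg.inv(K)@np.array([u,v,1.]); o=-R.T@t
    return o+d*(z-o[2])/d[2]
def proj(c,p):
    K,R,t=P(c); q=K@(R@np.array(p,float)+t); return q[:2]/q[2]
def tri(obs):
    A=[];b=[]
    for c,u,v in obs:
        K,R,t=P(c); d=R.T@np.linalg.inv(K)@np.array([u,v,1.]); d/=np.linalg.norm(d); M=np.eye(3)-np.outer(d,d)
        A.append(M);b.append(M@(-R.T@t))
    return np.linalg.lstsq(np.vstack(A),np.hstack(b),rcond=None)[0]
def save(c,n): cv2.imwrite("pics/"+n,c["color"][:,:,::-1])
E
python3 - <<'E'
from h import *
cs={n:env.read_camera(n) for n in("scene","top")}
s=env.state(); print(s["time"],s["eef_pos"],s["tcp_rot"],s["finger_gap"])
for n,c in cs.items():
    save(c,n+"0.png"); K,R,t=P(c); print(n,K[0,0],(-R.T@t).round(3))
    for l in ["rack","stop_bar","stop_bar_knob","stop_bar_pivot","long_blank","short_blank","jar","glitter_vial","dropper"]:
        print(n,l,[(np.round(d["rect"]).tolist(),round(d["p"],2)) for d in env.find_in(c,l)[:4]])
a=np.vstack([cs["scene"]["color"],cs["top"]["color"]])[:,:,::-1]
cv2.imwrite("pics/both.png",cv2.resize(a,(480,600)))
E
```

```text
0.1 [ 0.1523616  -0.6313056   0.23047556] [-3.14000069e+00  8.81609470e-05  2.36894899e-01] 0.08577882864460848
scene 380.6081871415681 [0.137 0.653 0.929]
scene rack [([250.0, 180.0, 336.0, 270.0], 0.91)]
scene stop_bar [([253.0, 219.0, 259.0, 276.0], 0.81)]
scene stop_bar_knob [([254.0, 220.0, 259.0, 274.0], 0.58)]
scene stop_bar_pivot [([251.0, 220.0, 261.0, 274.0], 0.5)]
scene long_blank [([387.0, 150.0, 423.0, 171.0], 0.72), ([318.0, 146.0, 333.0, 170.0], 0.55)]
scene short_blank [([356.0, 170.0, 371.0, 184.0], 0.53)]
scene jar [([380.0, 122.0, 389.0, 146.0], 0.48)]
scene glitter_vial []
scene dropper [([284.0, 319.0, 291.0, 340.0], 0.67)]
top 392.8288183668073 [ 0.359 -0.065  1.195]
top rack [([208.0, 151.0, 321.0, 215.0], 0.91), ([444.0, 213.0, 464.0, 229.0], 0.68)]
top stop_bar []
top stop_bar_knob [([203.0, 153.0, 261.0, 195.0], 0.71), ([166.0, 242.0, 181.0, 252.0], 0.65)]
top stop_bar_pivot [([210.0, 158.0, 259.0, 192.0], 0.56)]
top long_blank [([362.0, 167.0, 404.0, 184.0], 0.81), ([416.0, 241.0, 440.0, 282.0], 0.61)]
top short_blank [([360.0, 222.0, 388.0, 234.0], 0.55)]
top jar [([442.0, 213.0, 465.0, 228.0], 0.67), ([166.0, 242.0, 179.0, 250.0], 0.36)]
top glitter_vial [([387.0, 136.0, 401.0, 146.0], 0.66)]
top dropper [([167.0, 243.0, 180.0, 251.0], 0.39)]
```

View pics/top0.png

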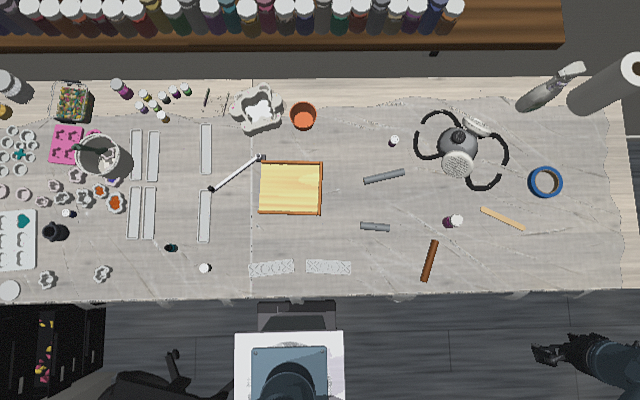

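View pics/scene0.png

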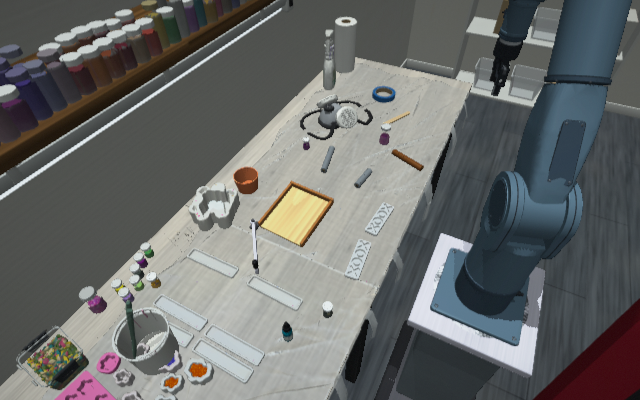

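Top view: the rack spans (258–322, 160–215), with the bar from its pivot at (261,157) to the knob at (211,189). The long-blank candidates are grey (362–404, 167–184) and brown (421–438, 240–283). Grey fits the description; brown is the look-alike. The short blank is at (360–390, 222–232), the jar at (453,221), the vial at (394,141) and the dropper at (171,247). I'll confirm in an enlarged crop.

```bash
python3 - <<'E'
import cv2,numpy as np
t=cv2.imread("pics/top0.png");s=cv2.imread("pics/scene0.png")
a=cv2.resize(t[130:290,200:467],(800,480),interpolation=cv2.INTER_CUBIC)[:, :]
A=cv2.resize(t[145:225,200:330],(390,240),interpolation=cv2.INTER_CUBIC)
B=cv2.resize(t[130:290,350:470],(270,360),interpolation=cv2.INTER_CUBIC)
C=cv2.resize(s[115:285,245:435],(380,340),interpolation=cv2.INTER_CUBIC)
o=np.zeros((600,800,3),np.uint8);o[:240,:390]=A;o[240:600,:270]=B;o[:340,400:780]=C
cv2.imwrite("pics/crop1.png",o)
E
```

```text
(no output)
```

View pics/crop1.png

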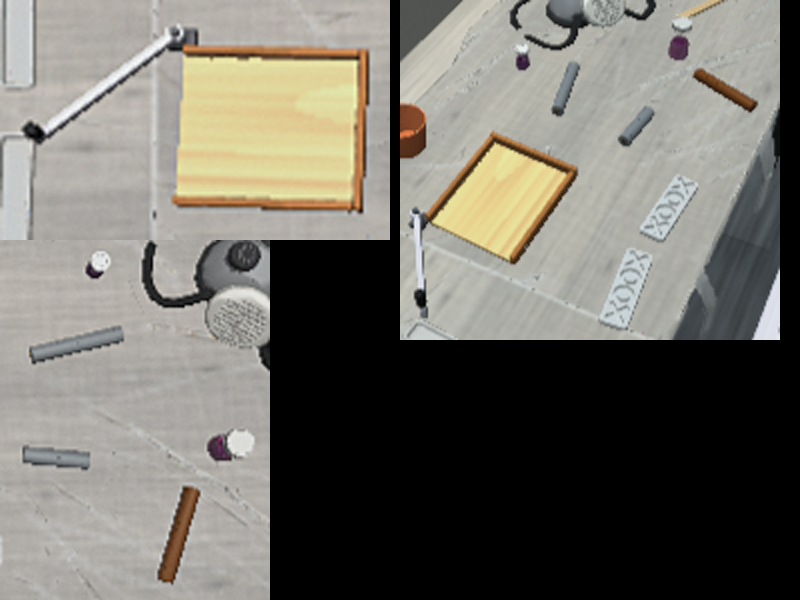

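The crop confirms it: both grey rods are the blanks and the brown one is the look-alike. The knob is the black end of the bar, at (211,189) in top and (255,263) in scene.

```bash
cat >> h.py <<'E'
def rod(c,box,th=0.82):
    x0,y0,x1,y1=box; g=cv2.cvtColor(c["color"],cv2.COLOR_RGB2GRAY).astype(float)[y0:y1,x0:x1]
    m=(g<th*np.median(g)).astype(np.uint8); n,l,st,_=cv2.connectedComponentsWithStats(m); k=1+st[1:,4].argmax()
    p=np.argwhere(l==k)[:,::-1].astype(float)+[x0,y0]; mu=p.mean(0); U=np.linalg.svd(p-mu,full_matrices=False)[2][0]
    s=(p-mu)@U; return mu,mu+U*s.max(),mu+U*s.min(),len(p)
E
python3 - <<'E'
from h import *
T=env.read_camera("top");S=env.read_camera("scene")
for n,bt,bs in(("long",(352,158,412,194),(310,140,341,176)),("short",(352,214,398,240),(348,162,379,192))):
    r=[rod(T,bt),rod(S,bs)]
    print(n,"tri",tri([(T,*r[0][0]),(S,*r[1][0])]).round(4))
    for c,q in zip((T,S),r):
        a,b=ray(c,*q[1],.012),ray(c,*q[2],.012); print(ray(c,*q[0],.012).round(4),np.linalg.norm(a-b).round(3),"ang",np.degrees(np.arctan2(*(a-b)[1::-1])).round(1),q[3])
k=tri([(T,211.3,188.7),(S,255.3,263)]);p=tri([(T,259.5,156),(S,253,222)]);print("knob",k.round(4),"piv",p.round(4),np.linalg.norm((k-p)[:2]))
print("knob66",ray(T,211,188.5,.06),"piv40",ray(T,259.5,156.3,.04))
print("vial",ray(T,394,138,.044),"jar",ray(T,458,219,.082),"dropper",ray(T,171,247,.04))
# rack fit: deck mask yellow in top
c=T["color"].astype(int);m=((c[:,:,0]-c[:,:,2])>60)&(c[:,:,0]>190); m=m.astype(np.uint8);m[:,:240]=0;m[:,330:]=0;m[:140]=0;m[225:]=0
q=cv2.minAreaRect(np.argwhere(m)[:,::-1].astype(np.float32));B=cv2.boxPoints(q);print(q)
for b in B: print(b,ray(T,*b,.0215 if 0 else (.012 if b[0]<290 else .031)).round(4))
cs=T["color"];hs=(c[:,:,0]-c[:,:,2]>40).astype(np.uint8);hs[:,:240]=0;hs[:,330:]=0;hs[:145]=0;hs[225:]=0
q=cv2.minAreaRect(np.argwhere(hs)[:,::-1].astype(np.float32));print("outer",q)
for b in cv2.boxPoints(q): print(b,ray(T,*b,.026 if b[0]<290 else .046).round(4))
E
```

```text
long tri [ 0.605  -0.2966  0.0135]
[ 0.6063 -0.2966  0.012 ] 0.131 ang 103.0 212
[ 0.6046 -0.2984  0.012 ] 0.15 ang 102.7 165
short tri [ 0.4515 -0.2634  0.0124]
[ 0.4528 -0.2631  0.012 ] 0.09 ang -96.4 162
[ 0.4503 -0.2642  0.012 ] 0.104 ang 83.1 144
knob [0.5679 0.2191 0.0533] piv [0.6726 0.0823 0.0241] 0.1722735999113242
knob66 [0.56780599 0.21853173 0.06      ] piv40 [0.66761693 0.08034628 0.04      ]
vial [ 0.71803898 -0.3286956   0.044     ] jar [ 0.46314374 -0.49292893  0.082     ] dropper [0.40132774 0.33525953 0.04      ]
((290.0, 187.0), (52.0, 62.0), 90.0)
[259. 161.] [0.6602 0.0854 0.012 ]
[321. 161.] [ 0.6526 -0.1049  0.031 ]
[321. 213.] [ 0.4935 -0.1015  0.031 ]
[259. 213.] [0.4991 0.0852 0.012 ]
outer ((289.7569580078125, 186.79190063476562), (63.9311637878418, 54.436431884765625), 1.9091525077819824)
[256.90234 212.93008] [0.4978 0.0896 0.026 ]
[258.71588 158.52386] [0.6644 0.0845 0.026 ]
[322.61157 160.65372] [ 0.6498 -0.1093  0.046 ]
[320.79803 215.05994] [ 0.4857 -0.1003  0.046 ]
```

Emit:
arm_command(steps=[[0.6,0.76,0,0,0,0.313,255],[0.6,0.76,0,0,0,0.313,255],[0.6,0.76,0,0,0,0.313,255],[0.6,0.76,0,0,0,0.313,255],[0.6,0.76,0,0,0,0.313,255],[0.6,0.76,0,0,0,0.313,255],[0.6,0.76,0,0,0,0.313,255],[0.6,0.76,0,0,0,0.313,255],[0.6,0.76,0,0,0,0.313,255],[0.6,0.76,0,0,0,0.313,255],[0.6,0.76,0,0,0,0.313,255],[0.6,0.76,0,0,0,0.313,255]])

```text
time: 2.3
eef_pos: [0.4527, -0.2516, 0.2313]
tcp_rot: [-3.142, 0.0, 1.222]
ft_force: [-1.2, -0.4, -0.8]
finger_gap: 0.0003
finger_force: 0.0
```

Emit:
arm_command(steps=[[0.255,1.0,-0.16,0,0,0,255],[0.255,1.0,-0.16,0,0,0,255],[0.255,1.0,-0.16,0,0,0,255],[0.255,1.0,-0.16,0,0,0,255],[0.255,1.0,-0.16,0,0,0,255],[0.255,1.0,-0.16,0,0,0,255],[0.255,1.0,-0.16,0,0,0,255],[0.255,1.0,-0.16,0,0,0,255],[0.255,1.0,-0.16,0,0,0,255],[0.255,1.0,-0.16,0,0,0,255],[0.255,1.0,-0.16,0,0,0,255],[0.255,1.0,-0.16,0,0,0,255]])

```text
time: 3.5
eef_pos: [0.58, 0.2507, 0.1505]
tcp_rot: [-3.14, -0.001, 1.223]
ft_force: [-0.8, 0.1, 0.2]
finger_gap: -0.0001
finger_force: 0.0
```

```bash
python3 - <<'E'
from h import *
c=env.read_camera("wrist");save(c,"w1.png");K,R,t=P(c);print(K[0,0],(-R.T@t).round(3),R[2].round(2));print(env.state()["eef_pos"])
print(proj(c,[.568,.2185,.066]),proj(c,[.669,.084,.04]))
for l in("stop_bar","rack","stop_bar_knob"):print(l,env.find_in(c,l)[:2])
E
```

```text
300.8866731634436 [0.608 0.329 0.293] [-0.11 -0.31 -0.95]
[0.58022676 0.24769788 0.15060743]
[320.26097838 236.7832841 ] [457.78693124 305.58709188]
stop_bar [{'rect': [312.0, 203.8, 464.5, 302.5], 'p': 0.59}]
rack [{'rect': [311.9, 206.3, 466.8, 357.1], 'p': 0.92}]
stop_bar_knob [{'rect': [311.0, 202.6, 462.5, 305.2], 'p': 0.92}]
```

View pics/w1.png

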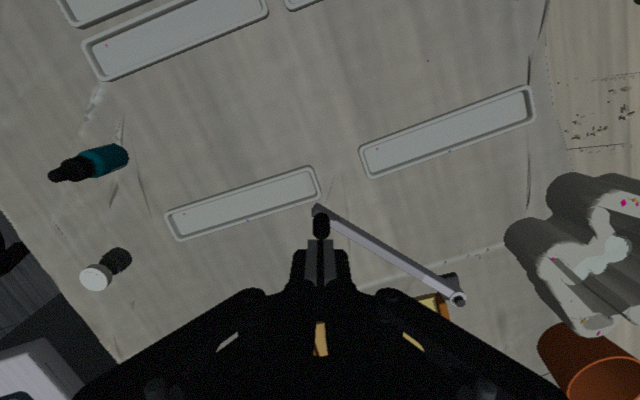

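Emit:
arm_command(steps=[[0.0,0.015,-0.1,0,0,0,255],[0.0,0.015,-0.2,0,0,0,255],[0.0,0.015,-0.212,0,0,0,255],[-0.012,-0.024,-0.212,0,0,0,255],[-0.03,-0.044,-0.212,0,0,0,255],[-0.048,-0.064,-0.212,0,0,0,255],[-0.068,-0.09,-0.212,0,0,0,255],[-0.088,-0.12,-0.212,0,0,0,255],[-0.108,-0.148,-0.212,0,0,0,255],[-0.122,-0.182,-0.212,0,0,0,255],[-0.134,-0.216,-0.212,0,0,0,255],[-0.134,-0.216,-0.212,0,0,0,255]])

```text
time: 4.9
eef_pos: [0.5133, 0.1361, 0.0463]
tcp_rot: [3.14, 0.002, 1.216]
ft_force: [0.4, -0.3, -0.2]
finger_gap: -0.0003
finger_force: 0.0
```

```bash
python3 - <<'E'
from h import *
c=env.read_camera("top")
a=c["color"][145:225,200:330,::-1];b=env.read_camera("scene")["color"][170:290,230:350,::-1]
o=np.zeros((400,800,3),np.uint8);o[:246,:400]=cv2.resize(a,(400,246),interpolation=2);o[:400,400:]=cv2.resize(b,(400,400),interpolation=2);cv2.imwrite("pics/c2.png",o);print(env.state()["eef_pos"],env.state()["ft_force"])
E
```

```text
[0.51393693 0.13971956 0.04618427] [-0.23021651  0.69276022 -0.28314838]
```

View pics/c2.png

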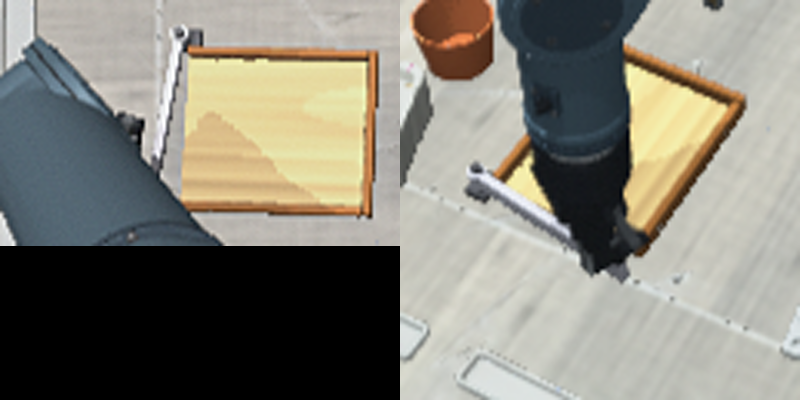

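The bar is following, at roughly 0.2 rad. I'll continue to the stop, watching the force.

Emit:
arm_command(steps=[[-0.006,-0.02,0,0,0,0,255],[-0.01,-0.04,0,0,0,0,255],[-0.013,-0.05,0,0,0,0,255],[-0.013,-0.06,0,0,0,0,255],[-0.013,-0.06,0,0,0,0,255]])

```text
time: 5.5
eef_pos: [0.5071, 0.1158, 0.0455]
tcp_rot: [3.142, -0.009, 1.223]
ft_force: [1.8, 13.1, -6.6]
finger_gap: -0.0002
finger_force: 6.6
```

Emit:
arm_command(steps=[[0,-0.005,0,0,0,0,255],[0,-0.008,0,0,0,0,255],[0,-0.008,0,0,0,0,255]])

```text
time: 5.8
eef_pos: [0.5072, 0.1155, 0.0457]
tcp_rot: [-3.141, -0.014, 1.226]
ft_force: [1.4, 21.2, -9.3]
finger_gap: 0.0002
finger_force: 10.3
```

Emit:
arm_command(steps=[[0,0.03,0,0,0,0,255],[0,0.07,0,0,0,0,255],[0,0.07,0.1,0,0,0,255],[0,0.07,0.2,0,0,0,255],[0,0.07,0.3,0,0,0,255],[0.05,0,0.36,0,0,0.05,0],[0.1,-0.1,0.36,0,0,0.1,0],[0.2,-0.2,0.36,0,0,0.183,0],[0.2,-0.3,0.36,0,0,0.183,0],[0.2,-0.4,0.36,0,0,0.183,0],[0.2,-0.5,0.36,0,0,0.183,0],[0.2,-0.6,0.36,0,0,0.183,0]])

```text
time: 7.0
eef_pos: [0.6055, -0.1706, 0.2249]
tcp_rot: [-3.14, 0.0, 1.795]
ft_force: [1.2, 0.4, -0.1]
finger_gap: 0.0856
finger_force: 0.0
```

Emit:
arm_command(steps=[[0,-0.1,0,0,0,0,0],[0,-0.2,-0.06,0,0,0,0],[0,-0.21,-0.1,0,0,0,0],[0,-0.21,-0.1,0,0,0,0]])

```text
time: 7.4
eef_pos: [0.6022, -0.2764, 0.171]
tcp_rot: [-3.134, -0.002, 1.79]
ft_force: [-0.4, 0.3, 0.1]
finger_gap: 0.0852
finger_force: 0.0
```

```bash
python3 - <<'E'
from h import *
s=env.state();print(s["time"],s["eef_pos"],s["tcp_rot"],s["finger_gap"])
w=env.read_camera("wrist");T=env.read_camera("top");save(w,"w3.png");save(T,"t3.png")
for l in("long_blank","short_blank","glitter_vial"):print(l,[(d["rect"],d["p"]) for d in env.find_in(w,l)[:3]])
print("proj long",proj(w,[.606,-.297,.012]),proj(w,[.606-.0146,-.297+.063,.012]),proj(w,[.606+.0146,-.297-.063,.012]))
o=np.zeros((600,640,3),np.uint8);o[:400]=w["color"][:,:,::-1];o[400:,:325]=cv2.resize(T["color"][145:225,200:330,::-1],(325,200),interpolation=2);cv2.imwrite("pics/c3.png",o)
E
```

```text
7.4 [ 0.60223163 -0.27635849  0.17102762] [-3.13412064e+00 -2.43244691e-03  1.78984901e+00] 0.08518732054166424
long_blank [([311.1, 132.8, 333.6, 256.7], 0.92), ([6.6, 213.4, 135.0, 284.7], 0.83)]
short_blank [([159.5, 78.4, 199.2, 176.0], 0.78)]
glitter_vial [([397.9, 225.3, 429.3, 259.3], 0.61), ([308.3, 133.2, 336.3, 257.9], 0.51)]
proj long [321.06179927 193.24512995] [320.56304921 131.67608468] [321.49885243 247.19789702]
```

View pics/c3.png

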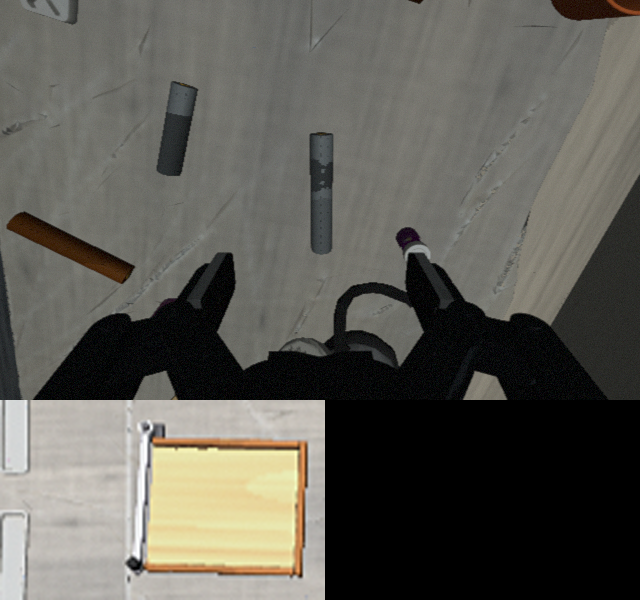

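The bar is shut: it lies along the low edge in the top crop, and the push met a firm stop. The long blank sits at (322,195) in the wrist view, right where my estimate projects.

Emit:
arm_command(steps=[[0,0,-0.1,0,0,0,0],[0,0,-0.2,0,0,0,0],[0,0,-0.27,0,0,0,0],[0,0,-0.27,0,0,0,0],[0,0,-0.27,0,0,0,0]])

```text
time: 8.15
eef_pos: [0.6075, -0.2721, 0.0419]
tcp_rot: [3.14, 0.0, 1.796]
ft_force: [0.9, -0.6, 0.6]
finger_gap: 0.0855
finger_force: 0.0
```

```bash
python3 - <<'E'
from h import *
s=env.state();print(s["time"],s["eef_pos"],s["tcp_rot"],s["finger_gap"])
w=env.read_camera("wrist")
print([(d["rect"],d["p"]) for d in env.find_in(w,"long_blank")[:2]])
e=s["eef_pos"]
for p in ([.606,-.297,.012],[.591,-.234,.012],[e[0],e[1],.012]):print(proj(w,p))
T=cv2.imread("pics/t3.png");c=env.read_camera("top")
k=ray(c,253.6,210.2,.062);p=ray(c,259.2,155.8,.04);print("knob,piv",k,p,np.linalg.norm(k-p),"bar yaw off",np.arctan2(k[1]-p[1],p[0]-k[0]))
E
```

```text
8.15 [ 0.60747232 -0.27214812  0.04192441] [3.14007724e+00 3.27173519e-04 1.79640196e+00] 0.08549118760699234
[([289.2, 165.5, 330.7, 354.8], 0.79), ([0.1, 346.9, 24.7, 393.2], 0.66)]
[310.51188393 261.47101585]
[308.47110917 165.93998283]
[321.15246061 228.69610977]
knob,piv [0.50161241 0.09437991 0.062     ] [0.6691784 0.0812485 0.04     ] 0.1695134072622272 bar yaw off 0.0782057759274233
```

Emit:
arm_command(steps=[[-0.003,-0.05,0,0,0,0,0],[-0.003,-0.05,-0.04,0,0,0,0],[-0.003,-0.05,-0.073,0,0,0,0],[-0.003,-0.05,-0.073,0,0,0,0],[-0.003,-0.05,-0.073,0,0,0,255],[-0.003,-0.05,-0.073,0,0,0,255],[-0.003,-0.05,-0.073,0,0,0,255],[-0.003,-0.05,-0.073,0,0,0,255],[-0.003,-0.05,-0.073,0,0,0,255],[-0.003,-0.05,-0.073,0,0,0,255],[-0.003,-0.05,-0.073,0,0,0,255]])

```text
time: 9.4
eef_pos: [0.6054, -0.2981, 0.0046]
tcp_rot: [3.14, 0.001, 1.795]
ft_force: [0.5, 0.8, 5.8]
finger_gap: 0.0219
finger_force: 58.8
```

Emit:
arm_command(steps=[[0,0,0.1,0,0,0,255],[0,0,0.2,0,0,0,255],[0,0,0.3,0,0,0,255],[0,0,0.4,0,0,0,255],[-0.03,0.1,0.45,0,0,0,255],[-0.06,0.2,0.45,0,0,0,255],[-0.06,0.3,0.45,0,0,0,255],[-0.06,0.36,0.45,0,0,0,255],[-0.06,0.36,0.45,0,0,0,255],[-0.06,0.36,0.45,0,0,0,255]])

```text
time: 10.4
eef_pos: [0.5744, -0.1173, 0.2287]
tcp_rot: [-3.141, 0.0, 1.797]
ft_force: [-0.4, -1.2, -2.4]
finger_gap: 0.0215
finger_force: 59.2
```

```bash
python3 - <<'E'
from h import *
s=env.state();print(s["time"],s["eef_pos"],s["tcp_rot"],s["finger_gap"],s["ft_force"])
w=env.read_camera("wrist");save(w,"w4.png");print(env.find_in(w,"rack")[:1])
o,a=np.array([.575,-.006,0]),.078
ex=np.array([np.sin(a),np.cos(a),0]);ey=np.array([-np.cos(a),np.sin(a),0])
for x,y,z in((90,73,.012),(90,-73,.012),(-90,73,.031),(-90,-73,.031),(99,-92,.04),(94,0,.032)):print(x,y,proj(w,o+ex*x/1e3+ey*y/1e3+[0,0,z]).round(1))
E
```

```text
10.4 [ 0.57444398 -0.1172864   0.22866119] [-3.14101390e+00  3.05712669e-04  1.79733349e+00] 0.021478199143823276 [-0.39069405 -1.15265351 -2.42724749]
[{'rect': [243.9, 1.1, 465.9, 175.0], 'p': 0.75}]
90 73 [303.5 -53.8]
90 -73 [439.2  -2.4]
-90 73 [256.8 126. ]
-90 -73 [379.5 164.4]
99 -92 [472.9 -14.4]
94 0 [378. -40.]
```

View pics/w4.png

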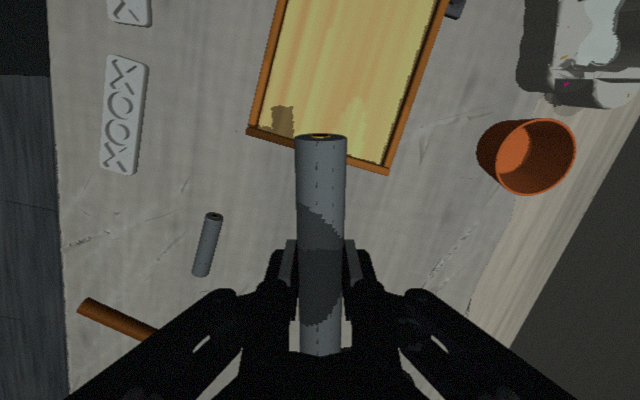

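```bash
python3 - <<'E'
from h import *
from scipy.optimize import least_squares
w=env.read_camera("wrist");c=w["color"].astype(int)
hsv=cv2.cvtColor(w["color"],cv2.COLOR_RGB2HSV);print(hsv[50,340],hsv[60,275],hsv[60,268],hsv[150,395])
m=(hsv[:,:,0]>19)&(hsv[:,:,0]<32)&(hsv[:,:,1]>70)&(hsv[:,:,2]>130)
L=[];Rr=[]
for v in list(range(2,95,4)):
    k=np.where(m[v,230:480])[0]+230; L.append((k.min(),v));Rr.append((k.max()+1,v))
for v in range(98,150,4):
    k=np.where(m[v,345:480])[0]+345; Rr.append((k.max()+1,v))
print(L[0],L[-1],Rr[0],Rr[-1])
def q(p,uv,):
    a=p[2];X=np.array([ray(w,*uv,z0) for z0 in [.0215]])[0]
    for _ in range(4):
        d=X-[p[0],p[1],0];x=d@[np.sin(a),np.cos(a),0];X=ray(w,*uv,.0215-x*.1056)
    d=X-[p[0],p[1],0];return d@[np.sin(a),np.cos(a),0],d@[-np.cos(a),np.sin(a),0]
f=lambda p:[1e3*(q([p[0],-.006,p[1]],e)[1]-s) for S,s in((L,.073),(Rr,-.073)) for e in S]
r=least_squares(f,[.575,.05],loss="soft_l1");print(r.x,np.abs(f(r.x)).mean())
for s in(L,Rr):
  rr=least_squares(lambda p:[1e3*(q([.575,-.006,p[0]],e)[1]-p[1]) for e in s],[.05,.07]);print(rr.x)
E
```

```text
[ 25 107 160] [ 25 101 166] [ 15 185 124] [ 16 191 119]
(np.int64(288), 2) (np.int64(265), 94) (np.int64(433), 2) (np.int64(385), 146)
[0.57387003 0.05811958] 0.9415474611020631
[0.06729695 0.07284713]
[ 0.06200792 -0.07114959]
```

Deck fit: the centre line is at x≈0.574 with yaw≈0.06, and the blank is gripped squarely. Next I hover over rack x≈50 mm.

Emit:
arm_command(steps=[[0.007,0.08,0,0,0,0.408,255],[0.007,0.16,0,0,0,0.408,255],[0.007,0.24,0,0,0,0.408,255],[0.007,0.323,0,0,0,0.408,255],[0.007,0.323,0,0,0,0.408,255],[0.007,0.323,0,0,0,0.408,255],[0.007,0.323,0,0,0,0.408,255],[0.007,0.323,0,0,0,0.408,255],[0.007,0.323,-0.08,0,0,0.408,255],[0.007,0.323,-0.16,0,0,0.408,255],[0.007,0.323,-0.26,0,0,0.408,255],[0.007,0.323,-0.26,0,0,0.408,255]])

```text
time: 11.75
eef_pos: [0.5737, 0.0403, 0.0925]
tcp_rot: [-3.139, -0.011, 3.074]
ft_force: [-0.9, -0.3, -1.4]
finger_gap: 0.0219
finger_force: 59.2
```

```bash
python3 - <<'E'
from h import *
s=env.state();print(s["time"],s["eef_pos"],s["tcp_rot"],s["finger_gap"],s["ft_force"])
w=env.read_camera("wrist");save(w,"w5.png")
E
```

```text
11.75 [0.57371776 0.04033113 0.09252619] [-3.13875242 -0.01140711  3.07443614] 0.021860954968802263 [-0.90880705 -0.27081815 -1.35558937]
```

View pics/w5.png

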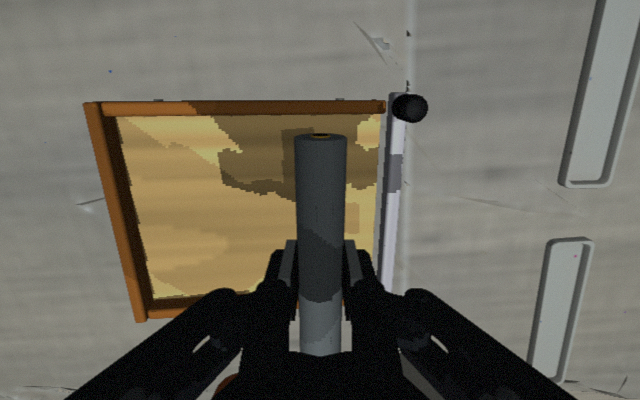

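The view shows the bar shut along the low edge with its knob at (410,107), and the blank parallel to it between the cheeks. Descending.

Emit:
arm_command(steps=[[0.005,0.004,-0.05,0,0,0,255],[0.005,0.004,-0.1,0,0,0,255],[0.005,0.004,-0.125,0,0,0,255],[0.005,0.004,-0.13,0,0,0,255],[0.005,0.004,-0.13,0,0,0,255],[0.005,0.004,-0.13,0,0,0,255]])

```text
time: 12.4
eef_pos: [0.5819, 0.0456, 0.0354]
tcp_rot: [3.141, 0.002, 3.076]
ft_force: [-0.4, -0.5, -1.4]
finger_gap: 0.0215
finger_force: 59.2
```

Emit:
arm_command(steps=[[-0.008,0,-0.012,0,0,0,255],[-0.008,0,-0.023,0,0,0,255],[-0.008,0,-0.025,0,0,0,255],[-0.008,0,-0.025,0,0,0,255]])

```text
time: 12.8
eef_pos: [0.5764, 0.0454, 0.021]
tcp_rot: [-3.141, -0.001, 3.077]
ft_force: [0.7, -0.3, -0.6]
finger_gap: 0.0215
finger_force: 59.4
```

Emit:
arm_command(steps=[[0,0,0,0,0,0,165],[0,0,0,0,0,0,135],[0,0,0,0,0,0,135],[0,0,0,0,0,0,135],[0,0,0,0,0,0,135],[0,0,0,0,0,0,135],[0,0,0,0,0,0,135],[0,0,0,0,0,0,135]])

```text
time: 13.6
eef_pos: [0.5767, 0.0455, 0.0213]
tcp_rot: [3.141, 0.0, 3.077]
ft_force: [1.0, 0.6, 0.1]
finger_gap: 0.0398
finger_force: 0.2
```

Emit:
arm_command(steps=[[0,0,0.02,0,0,0,135],[0,0,0.06,0,0,0,135],[0,0,0.12,0,0,0,135],[0,0,0.22,0,0,0,135],[0,0,0.32,0,0,0,135],[0,0,0.42,0,0,0,135],[0,0,0.42,0,0,0,135]])

```text
time: 14.3
eef_pos: [0.5802, 0.0471, 0.239]
tcp_rot: [3.14, 0.011, 3.077]
ft_force: [-0.1, 0.2, -0.4]
finger_gap: 0.0401
finger_force: 0.0
```

```bash
python3 - <<'E'
from h import *
s=env.state();print(s["time"],s["eef_pos"],s["tcp_rot"],s["finger_gap"],s["ft_force"])
w=env.read_camera("wrist");save(w,"w6.png")
E
```

```text
14.3 [0.58022803 0.04712469 0.23898159] [3.13965326 0.01137203 3.07713702] 0.04007172341314723 [-0.11294423  0.16534592 -0.37656687]
```

View pics/w6.png

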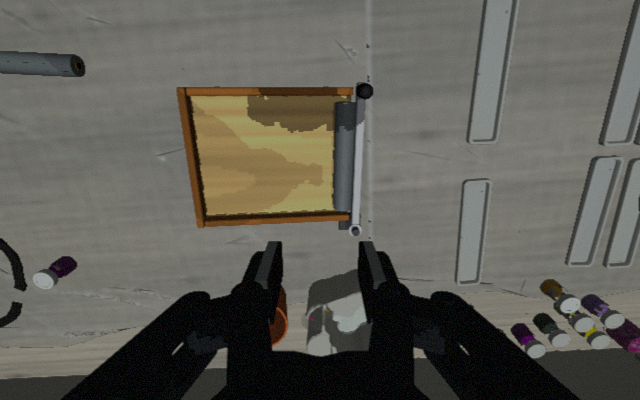

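The long blank lies crosswise against the shut bar, at (345,157). On to the short blank.

Emit:
arm_command(steps=[[-0.04,-0.09,0,0,0,-0.516,60],[-0.08,-0.18,0,0,0,-0.516,0],[-0.12,-0.27,0,0,0,-0.516,0],[-0.16,-0.36,0,0,0,-0.516,0],[-0.2,-0.45,0,0,0,-0.516,0],[-0.24,-0.54,0,0,0,-0.516,0],[-0.25,-0.618,0,0,0,-0.516,0],[-0.25,-0.618,-0.05,0,0,-0.516,0],[-0.25,-0.618,-0.1,0,0,-0.516,0],[-0.25,-0.618,-0.15,0,0,-0.516,0],[-0.25,-0.618,-0.2,0,0,-0.516,0],[-0.25,-0.618,-0.2,0,0,-0.516,0]])

```text
time: 15.55
eef_pos: [0.4486, -0.2621, 0.128]
tcp_rot: [-3.134, -0.003, 1.455]
ft_force: [-0.1, 0.5, -0.2]
finger_gap: 0.0854
finger_force: 0.0
```

```bash
python3 - <<'E'
from h import *
s=env.state();print(s["time"],s["eef_pos"],s["tcp_rot"],s["finger_gap"])
w=env.read_camera("wrist");save(w,"w7.png")
print([(d["rect"],d["p"]) for d in env.find_in(w,"short_blank")[:3]])
a=np.radians(83.3);u=np.array([np.cos(a),np.sin(a),0]);b=np.array([.4515,-.2634,.012])
for k in(0,.045,-.045):print(proj(w,b+k*u))
e=s["eef_pos"];print(proj(w,[e[0],e[1],.012]))
E
```

```text
15.55 [ 0.44857174 -0.26210345  0.12799882] [-3.13431347e+00 -2.53383797e-03  1.45533226e+00] 0.08537530033754173
[([311.9, 138.1, 339.6, 239.1], 0.7)]
[324.9026126  187.75236504]
[325.25396962 137.79810611]
[324.58714133 232.60455938]
[321.52553648 186.74630675]
```

View pics/w7.png

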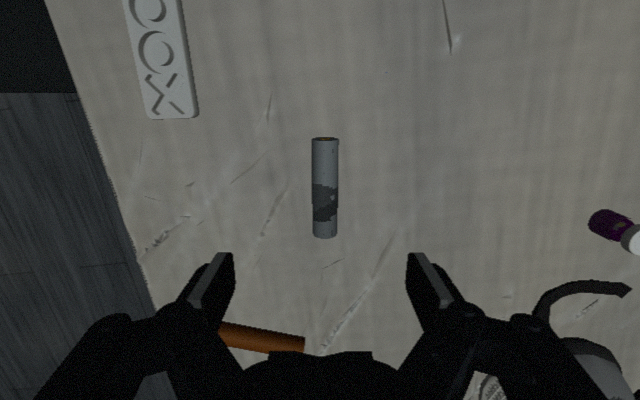

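The short blank at (325,188) matches the projection.

Emit:
arm_command(steps=[[0.0,0,-0.08,0,0,0,0],[0.0,0,-0.16,0,0,0,0],[0.0,0,-0.18,0,0,0,0],[0.0,0,-0.18,0,0,0,0],[0.0,0,-0.18,0,0,0,0]])

```text
time: 16.15
eef_pos: [0.4531, -0.2641, 0.0431]
tcp_rot: [3.139, 0.001, 1.457]
ft_force: [0.0, 0.1, 0.6]
finger_gap: 0.0856
finger_force: 0.0
```

Emit:
arm_command(steps=[[-0.003,0.001,-0.04,0,0,0,0],[-0.003,0.001,-0.075,0,0,0,0],[-0.003,0.001,-0.075,0,0,0,0],[-0.003,0.001,-0.075,0,0,0,255],[-0.003,0.001,-0.075,0,0,0,255],[-0.003,0.001,-0.075,0,0,0,255],[-0.003,0.001,-0.075,0,0,0,255],[-0.003,0.001,-0.075,0,0,0,255],[-0.003,0.001,-0.075,0,0,0,255],[-0.003,0.001,-0.075,0,0,0,255]])

```text
time: 17.15
eef_pos: [0.4507, -0.2634, 0.0046]
tcp_rot: [3.141, 0.001, 1.456]
ft_force: [-1.2, 1.2, 7.1]
finger_gap: 0.022
finger_force: 58.5
```

Emit:
arm_command(steps=[[0,0,0.1,0,0,0,255],[0,0,0.2,0,0,0.04,255],[0,0,0.3,0,0,0.08,255],[0.05,0.1,0.4,0,0,0.516,255],[0.1,0.18,0.4,0,0,0.516,255],[0.14,0.26,0.4,0,0,0.516,255],[0.18,0.34,0.4,0,0,0.516,255],[0.22,0.42,0.4,0,0,0.516,255],[0.25,0.5,0.4,0,0,0.516,255],[0.25,0.57,0.4,0,0,0.516,255],[0.25,0.57,0.4,0,0,0.516,255],[0.25,0.57,0.4,0,0,0.516,255]])

```text
time: 18.35
eef_pos: [0.5749, 0.0237, 0.2039]
tcp_rot: [3.141, -0.0, 3.067]
ft_force: [0.5, -0.1, -0.3]
finger_gap: 0.0218
finger_force: 59.3
```

Emit:
arm_command(steps=[[0,0,-0.06,0,0,0.0,255],[0,0,-0.14,0,0,0.0,255],[0,0,-0.22,0,0,0.0,255],[0,0,-0.27,0,0,0.0,255],[0,0,-0.27,0,0,0.0,255],[0,0,-0.27,0,0,0.0,255]])

```text
time: 18.95
eef_pos: [0.5754, 0.0222, 0.0694]
tcp_rot: [3.141, -0.0, 3.057]
ft_force: [0.4, 2.2, -0.8]
finger_gap: 0.0217
finger_force: 59.3
```

```bash
python3 - <<'E'
from h import *
s=env.state();print(s["time"],s["eef_pos"],s["tcp_rot"],s["finger_gap"],s["ft_force"])
w=env.read_camera("wrist");save(w,"w8.png")
E
```

```text
18.95 [0.57535086 0.02218477 0.06936773] [ 3.14131760e+00 -1.87524178e-05  3.05729472e+00] 0.021711309109714798 [ 0.44765513  2.24231176 -0.81798592]
```

View pics/w8.png

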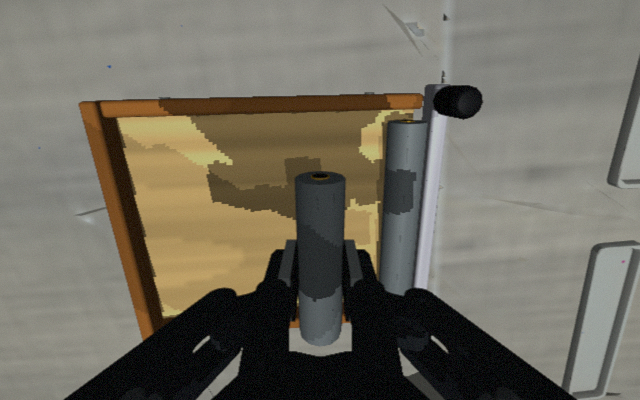

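Emit:
arm_command(steps=[[0,0,-0.03,0,0,0.006,255],[0,0,-0.06,0,0,0.006,255],[0,0,-0.08,0,0,0.006,255],[0,0,-0.091,0,0,0.006,255],[0,0,-0.091,0,0,0.006,255],[0,0,-0.091,0,0,0.006,255]])

```text
time: 19.6
eef_pos: [0.5747, 0.022, 0.0232]
tcp_rot: [-3.141, -0.001, 3.076]
ft_force: [-2.4, -0.5, 4.2]
finger_gap: 0.0219
finger_force: 59.7
```

Emit:
arm_command(steps=[[0,0,0,0,0,0,165],[0,0,0,0,0,0,140],[0,0,0,0,0,0,140],[0,0,0,0,0,0,140],[0,0,0,0,0,0,140],[0,0,0,0,0,0,140],[0,0,0,0,0,0,140],[0,0,0,0,0,0,140]])

```text
time: 20.4
eef_pos: [0.5752, 0.0219, 0.0233]
tcp_rot: [3.142, 0.0, 3.076]
ft_force: [-0.1, -0.6, -0.4]
finger_gap: 0.0383
finger_force: 0.0
```

Emit:
arm_command(steps=[[0,0,0.02,0,0,0,140],[0,0,0.06,0,0,0,140],[0,0,0.12,0,0,0,140],[0,0,0.22,0,0,0,140],[0,0,0.32,0,0,0,140],[0,0,0.42,0,0,0,140],[0,0,0.42,0,0,0,140],[0,0,0.42,0,0,0,140],[0,0,0.42,0,0,0,140]])

```text
time: 21.3
eef_pos: [0.5745, 0.0216, 0.2332]
tcp_rot: [-3.141, -0.001, 3.076]
ft_force: [-0.4, 0.1, -2.1]
finger_gap: 0.0384
finger_force: 0.0
```

```bash
python3 - <<'E'
from h import *
s=env.state();print(s["time"],s["eef_pos"],s["finger_gap"])
w=env.read_camera("wrist");save(w,"w9.png")
cv2.imwrite("pics/w9c.png",cv2.resize(w["color"][60:260,150:450,::-1],(780,520),interpolation=2))
E
```

```text
21.3 [0.57447779 0.02161965 0.23316653] 0.038355809171465596
```

View pics/w9c.png

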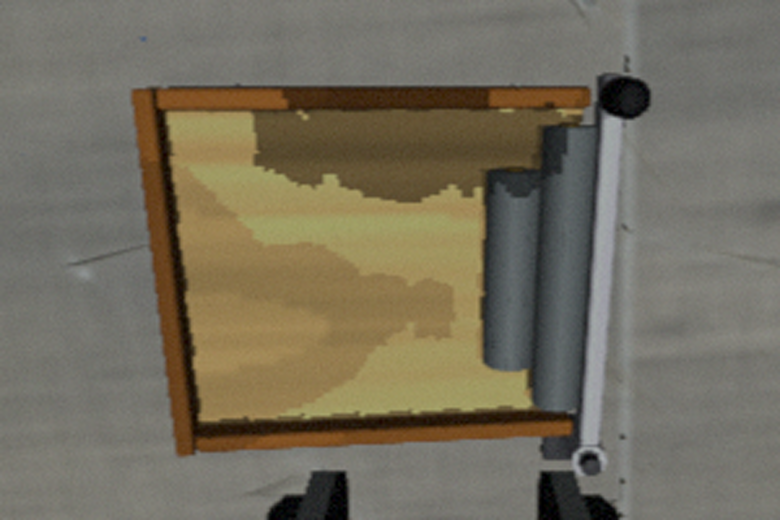

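Both blanks lie crosswise on the deck: the long one against the shut bar, the short one touching it behind. The hand is clear, so I'm handing in.

```bash
python3 -c "
from rig import env
print(env.close_job())"
```

```text
the job is handed in; nothing more can be done
None
```

I shut the stop bar and laid the long blank against it with the short one right behind, without touching the jar, vial or dropper bottle. I handed the job in at about 21 s; the hand-in gave no verdict.

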